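Raise the infeed barrier and push the gearhead home

TASK

Push the striped barrier arm up with the fingertips, past its balance point, so that it stays raised by itself; do not fling it. Then push the waiting black gearhead along the guide rails, through the open gate, until it is fully home against the blue end stop, and take the hand away. Push only: nothing is lifted, and the other things on the table are left alone.

Things in the scene. Friction and masses are not known exactly. Their poses are not given: they have to be found in the camera images.
- infeed: Fixed station on an aluminium base plate, 6 mm thick. Origin at table height (z 0) on the lane's centre line, in the plane of the gate. Its +x is the feed direction, away from the robot; +y is left. Plate: x -140 to 100, y -62 to 152 mm. Guide rails along x at y +-35 mm (inner faces), 8 mm thick, tops 30 mm above the table, x -120 to 65 mm. A rest post for the barrier at y -52 mm, 47 mm high.
- barrier (a joint): Barrier angle (rad) about the infeed's x: 0 = down across the lane, grows as the free right-hand end goes up and over to the left, upper stop 1.83. The counterweight balances it at about 0.93: below that it sinks back, above that it goes on alone to the stop and stays, taking 1 to 4 s. Slow raising takes 1 to 2 N at the grip; damping adds 0.2 N m per rad/s.
- gate_hinge (a point): Hinge axis of the barrier, fixed to the infeed: 115 mm left of the lane's centre line, in the gate plane (infeed x = 0), 95 mm above the table. The hinge pin is held by two grey upright cheeks at infeed x +-34 mm, 36 mm wide and 114 mm high, with a dark steel counterweight swinging between them.
- bar_grip (a point): Centre of the 24 mm red ball at the barrier's free end; moves with it. Barrier down: 250 mm right of the hinge, 135 mm right of the lane's centre line, 130 mm high. From the ball the red grip, a round rod 18 mm thick, runs 75 mm inward and down at 37 degrees, in the gate plane; nothing is below it. The striped bar across the lane is 14 mm thick, axis 55 mm high, too low for the gearhead.
- gearhead: Black gearhead in the lane, 60 mm wide and high, 0.4 kg, loose, underside 6 mm above the table. Origin: centre of its underside. Its own x points back to the robot: flat back face 40 mm that way, front face 2 mm the other way, with a yellow-capped 13 mm shaft out to 40 mm, 40 mm above the underside. It waits before the barrier; home, its front face is against the end stop.
- stop_face (a point): Face, toward the robot, of the blue end stop, on the lane's centre line, 65 mm past the gate along the infeed's x, 36 mm above the table. The stop is two blocks 44 mm high with a 34 mm notch between them which the shaft enters.
- bush: Bystander: loose black plastic bush, 45 mm across, 90 mm high, standing right of the lane beyond the gate. Origin at the centre of its underside.
- spare_gearhead: Bystander: a second black gearhead with yellow shaft cap, 80 x 61 x 60 mm, loose on the table to the left of the infeed, not in the lane. Origin at the centre of its underside.
- tin: Bystander: flat white grease tin with green label, 67 mm across, 36 mm high, loose. Origin at the centre of its underside.
- marker: Bystander: white and blue marker pen, 127 mm long along its y, 18 mm thick, loose. Origin at the centre of its underside.
- red_bottle: Bystander: white bottle with red cap, 59 mm across, 154 mm high, loose. Origin at the centre of its underside.
- tape: Bystander: roll of brown tape lying flat, 110 mm across, 48 mm high, loose. Origin at the centre of its underside.

How it is judged (in metres and radians):
On the way, in this order (a step that is already met when the one before it is completed fails the run):
1. the barrier is up past its balance point and stays there with nothing touching it (value of joint barrier above 1.55 rad and contact force between each of the arm, the fingers and infeed below 0.3 N), for 0.2 s.
2. the gearhead is home against the end stop (x of gearhead in the frame of infeed above 0.057 m and value of joint barrier above 1.55 rad), for 0.1 s.
At the end, for the whole second after the job is handed in: The barrier stands raised by itself (joint above 1.55 rad), and the gearhead stands upright in the lane at rest with its front face within about 6 mm of the end stop (all of step 2 and x of gearhead in the frame of infeed below 0.07 m and y of gearhead in the frame of infeed between -0.012 and 0.012 m and height (world z) of gearhead below 0.012 m and angle between gearhead's own z axis and vertical below 0.1 rad and linear speed of gearhead below 0.01 m/s); the robot touches nothing.
It fails at once if the barrier is flung or slammed (faster than 4 rad/s) (velocity of joint barrier above 4 rad/s or velocity of joint barrier below -4 rad/s).
It fails at once if the gearhead is lifted or tipped (height (world z) of gearhead above 0.022 m or angle between gearhead's own z axis and vertical above 0.4 rad).
It fails at once if another thing on the table is shifted by more than 20 mm (distance of any of bush, spare_gearhead, tin, marker, red_bottle, tape from where it was at the start of the episode above 0.02 m).
It also fails if it takes over 61 s, if anything falls off the work surface, if the arm or the gripper's body presses on something with over 40 N, if the wrist force passes 120 N, or if a joint passes its speed limit or range.

ROBOT

A 6-joint arm with a two-finger parallel gripper is mounted at the origin on a cart in front of the work surface, level with it; the furniture and walls round the work are solid. World frame = base frame: x ahead of the robot, y to its left, z up, the work surface at z = 0. Lengths are in mm, angles in rad, forces in N, time in s.
With the tool pointing down it reaches from about 300 to 775 mm from the base axis. Payload 14.6 kg.
Tool frame: the origin (TCP) lies at the very end of the fingers, on their centre line; the grasp point (between the pads) lies 19 mm behind it; z points along the fingers, y is the line along which they close (so a half turn about z gives the same grasp; the last joint's range is limited). The gripper opens to 94 mm and grips with 3 to 60 N. Pads are 16 mm wide; open, the fingers measure 119 mm over their backs; the gripper's body (75 mm by 177 mm) begins 78 mm behind the grasp point.
Start: joints at [-0.067, 0.3, 1.521, -0, 1.321, -0.067], TCP at [549.99, -0.002, 205.446] pointing down, gripper open.
Joint ranges: [-3.03, 3.03], [-0.79, 2.21], [0.23, 2.52], [-1.04, 4.18], [0, 3.07], [-2.55, 2.55]. Speed limits (rad/s): [2.22, 2.22, 2.57, 3.14, 3.14, 3.14].

INTERFACE

Orientations are given as [roll, pitch, yaw] about the fixed x, y, z axes, in that order (R = Rz(yaw) Ry(pitch) Rx(roll)).
In Python, from cell import manip, camera, get_calibration gives the robot as it stands. The module is installed in compiled form; this text tells all that it offers.
- The arm moves only by the tool jog_arm, never from a script. Its argument "plan" is one flat list of numbers, 6 for each row, row after row: the shift along the world's x, y, z in m, then the turn, a rotation vector about the world's x, y, z in degrees. A call has 1 to 20 rows; each row is the pose to reach, as a shift and turn from the pose commanded when the call began; what a row does not reach only later rows make up. A row lasts 1/10 s, in which the tool goes at most 50 mm and 8.59 degrees, less where a joint would pass 70% of its speed; a pose out of reach is approached as far as the arm can. A call with a gripper value outside its range is refused whole. "claw" is the finger opening in m, from 0 to 0.094, set as the call begins (left out, the last holds). The fingers move at their own pace and stop on an object; "force" is the grip in N (left out, the last holds). Time passes only in rows, so rows that repeat a pose let the fingers close. It gives the time, the measured TCP pose, the force, the opening and the grip force at its end, in the units of the state.
- manip.read_state(): the state, without advancing time (a new reading comes with each control period).
- camera(name): name is "scene" or "side" or "wrist"; returns (picture, depth): 400x640x3 uint8, red, green, blue; 400x640 float32, mm along the optical axis (not along the pixel's ray), 0 where there is no reading.
- get_calibration(name): a dict with "fx", "fy", "cx", "cy" (pixels), "origin" and "attitude" of the camera in the world. Camera axes: x right, y down, z forward; pixel columns grow to the right and rows downward; lengths in mm; the calibration is good to about 2 mm. The wrist camera is an equidistant fisheye: a pixel r from the principal point sees the ray r / f radians off the axis. A picture is of the moment at which its call begins: read the wrist's pose just before it. get_calibration takes no time and is no camera call; for the wrist camera it gives the pose at the moment of the call.
- manip.sign_off(): hands the job in; it is judged then, once.
The state is a dict: "clock": time; "joints": joint angles; "qd": joint speeds; "effort": joint torques, N m; "eef_pos": TCP position; "eef_rot": TCP orientation; "wrist_force": force on the tool from outside, world axes, zero at the start; "moment": the same for the moment, N m; "finger_gap": finger opening in mm; "finger_force": force on a finger pad.
Only numpy, scipy, OpenCV 4.12 (cv2) and the standard library are available. Lean on these libraries where they do the work, as an engineer would, in place of code of your own. Each camera call takes 0.05 s, during which the arm holds its last target. There are 200 camera calls.

## Working session

There is one attempt and no reset: what is moved stays moved. The work goes in short steps, Python scripts to look and compute and a tool call to move; the robot and the scene stay as the last step left them, time stands still between calls to the robot, and variables do not carry over. Pictures are saved under pics/ and viewed, at most 10 in all, crops included, and the job is handed in when it is done.

Besides the shell and the picture viewer there is one more tool, called after "Request:" as a command line: name --argument value ..., lists and objects as JSON in quotes. jog_arm: Moves the arm, as the interface text tells. Its arguments: {"type":"object","properties":{"plan":{"type":"array"},"claw":{"type":"number"},"force":{"type":"number"}},"required":["plan"]}

```bash
mkdir -p pics; cat > h.py <<'E'
import numpy as np,cv2
from cell import manip,camera,get_calibration
def pts(name):
    c=get_calibration(name);im,d=camera(name)
    v,u=np.mgrid[:400,:640]
    P=np.stack([(u-c['cx'])/c['fx']*d,(v-c['cy'])/c['fy']*d,d],-1)
    A=np.array(c['attitude'],float)
    if A.shape!=(3,3):
        from scipy.spatial.transform import Rotation as R
        A=R.from_euler('xyz',A).as_matrix()
    return im,d,P@A.T+np.array(c['origin'])
E
python3 - <<'E'
from h import *
for n in('scene','side'):
    print(get_calibration(n))
    im,d,W=pts(n);np.savez(n,im=im,d=d,W=W);cv2.imwrite(f'pics/{n}.png',im[...,::-1])
print(manip.read_state())
E
```

```text
{'fx': 485.16308877936916, 'fy': 485.16308877936916, 'cx': 322.7969726731136, 'cy': 197.23173212105465, 'origin': array([ 139.16763773,  851.08076736, 1228.74204064]), 'attitude': array([-2.40422706,  0.00459264, -2.65607288])}
{'fx': 411.55894410921906, 'fy': 411.55894410921906, 'cx': 313.69717477892584, 'cy': 198.4265787747791, 'origin': array([  143.51319789, -1137.05240928,   596.15929707]), 'attitude': array([-1.96539933, -0.00753411, -0.40614917])}
{'clock': 0.1, 'joints': array([-6.65871722e-02,  3.00417052e-01,  1.52147567e+00, -2.10276997e-05,
        1.32069500e+00, -6.65737814e-02]), 'qd': array([ 0.00017959,  0.00038205, -0.0015465 , -0.00127731, -0.00177097,
        0.00059729]), 'effort': array([ 1.84928511e-03, -5.32644153e+01, -3.53284299e+01,  7.10431044e-02,
        2.34944851e-02, -7.30603051e-05]), 'eef_pos': array([5.49783018e+02, 1.30654326e-02, 2.04960568e+02]), 'eef_rot': array([-3.14059843e+00, -4.58733610e-05,  1.57078813e+00]), 'wrist_force': array([-1.06890684,  0.36907999, -0.2883301 ]), 'moment': array([-0.00972163, -0.04945591, -0.03834839]), 'finger_force': 0.0, 'finger_gap': 93.79522431730001}
```

View pics/scene.png

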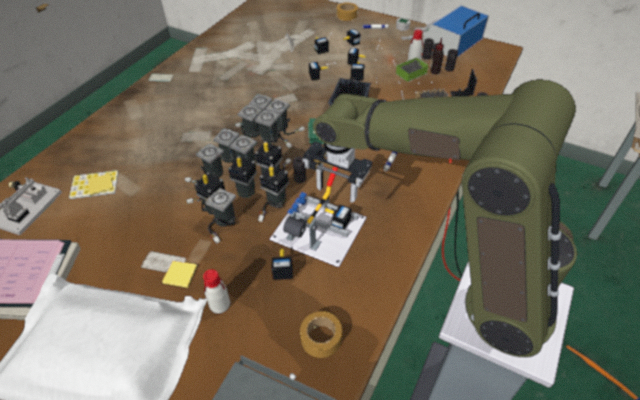

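View pics/side.png

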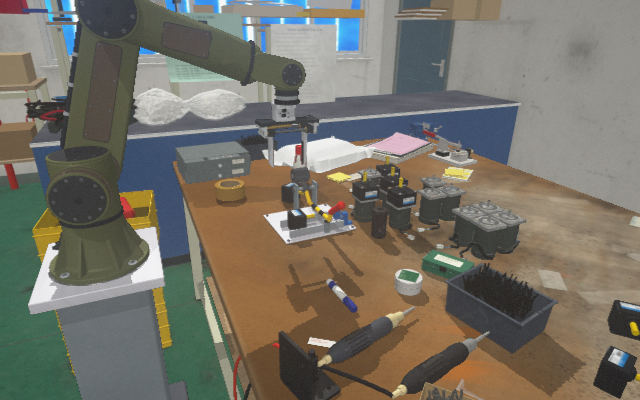

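The scene view shows the infeed plate near (320,230) with the robot hand above it. In the side view the plate is at (310,222), the gearhead at (297,217), the red grip at (335,210) and the blue stop at (345,217). I'll enlarge these and take the wrist view.

```bash
python3 - <<'E'
from h import *
a=np.load('scene.npz');b=np.load('side.npz')
A=cv2.resize(a['im'][165:275,250:390],None,fx=4.2,fy=4.2,interpolation=2)[:290*2]
B=b['im'][140:245,250:390]
B=cv2.resize(B,None,fx=4.2,fy=4.2,interpolation=2)
cv2.imwrite('pics/sc.png',A[...,::-1]);cv2.imwrite('pics/si.png',B[...,::-1])
c=get_calibration('wrist');print(c);im,d=camera('wrist');np.savez('wrist',im=im,d=d,**c)
cv2.imwrite('pics/wr.png',im[...,::-1])
for n,f in(('scene',a),('side',b)):
    W=f['W'];im=f['im'];h=cv2.cvtColor(im,cv2.COLOR_RGB2HSV)
    reg=(abs(W[...,0]-500)<350)&(abs(W[...,1])<350)&(f['d']>0)
    for cn,m in dict(red=((h[...,0]<6)|(h[...,0]>174))&(h[...,1]>170)&(h[...,2]>90),blue=(h[...,0]>100)&(h[...,0]<130)&(h[...,1]>140)&(h[...,2]>50)).items():
        k,l,s,ce=cv2.connectedComponentsWithStats((m&reg).astype(np.uint8))
        for i in range(1,k):
            if s[i,4]>12: p=W[l==i];print(n,cn,s[i],p.min(0).round(),np.median(p,0).round(),p.max(0).round())
    m=reg&(abs(W[...,2]-6)<5)&(im.min(-1)>120)&(abs(W[...,1]-50)<250)
    k,l,s,ce=cv2.connectedComponentsWithStats(m.astype(np.uint8));i=1+s[1:,4].argmax()
    r=cv2.minAreaRect(W[l==i][:,:2].astype(np.float32));print(n,'plate',s[i],r,cv2.boxPoints(r).round(),np.median(W[l==i][:,2]))
E
```

```text
{'fx': 309.70691628693146, 'fy': 309.70691628693146, 'cx': 322.2662828335282, 'cy': 198.358334094033, 'origin': array([549.53869217,  76.95756417, 385.31924541]), 'attitude': array([2.87403610e+00, 4.44305036e-04, 6.76748043e-04])}
scene red [333 167   5   4  15] [ 542. -171.  118.] [ 634. -164.  123.] [642.  27. 337.]
scene red [327 174   8  12  63] [ 628. -151.   86.] [ 636. -137.   98.] [ 646. -119.  116.]
scene blue [296 193   9  11  60] [700. -84.   7.] [711. -68.  31.] [733. -62.  52.]
scene blue [289 203   9  10  43] [697. -30.  11.] [710. -16.  42.] [732. -10.  56.]
scene blue [336 207   7   9  17] [562. -69.  62.] [565. -53.  66.] [568. -34.  71.]
scene blue [274 258  16   3  28] [613. 175.  54.] [635. 188.  58.] [654. 197.  63.]
scene plate [ 270  213   96   54 1637] ((613.146240234375, -4.8500823974609375), (243.8177490234375, 217.94668579101562), 2.1731715202331543) [[ 487.   99.]
 [ 495. -118.]
 [ 739. -109.]
 [ 731.  109.]] 4.648052105560964
side red [330 202  15   9  49] [ 626. -202.   99.] [ 632. -193.  136.] [ 645. -142.  144.]
side plate [263 211  93  33 736] ((613.344970703125, -3.9333877563476562), (243.44932556152344, 232.70530700683594), 2.0340754985809326) [[ 488.  108.]
 [ 496. -125.]
 [ 739. -116.]
 [ 731.  117.]] 7.55761989280461
```

View pics/sc.png

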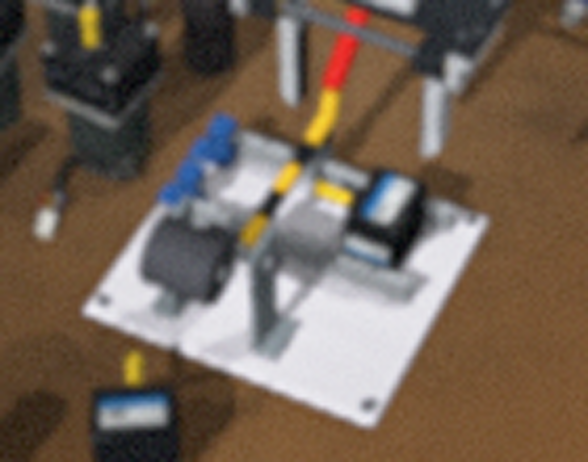

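View pics/si.png

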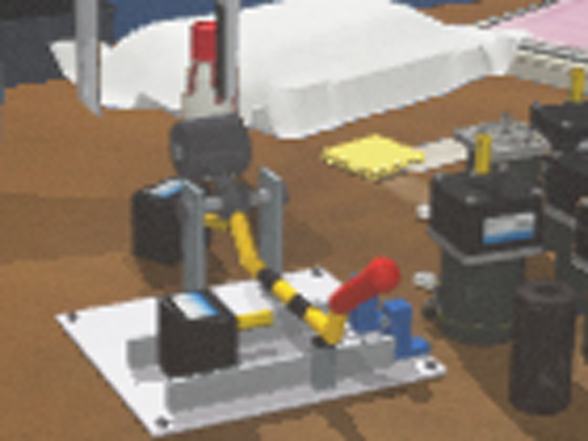

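View pics/wr.png

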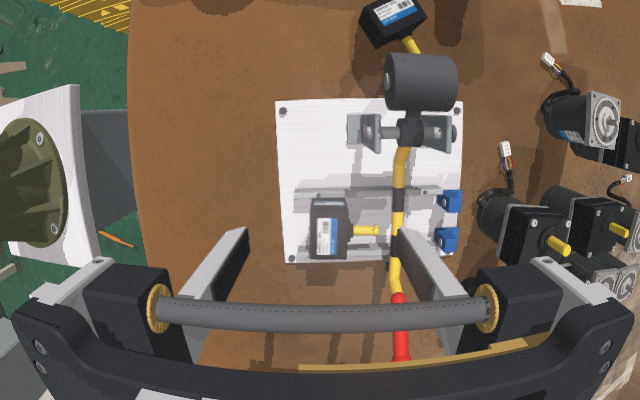

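The views agree on the layout: the infeed is yawed about 2°, the barrier is down with its red grip on the right, and the gearhead is in the lane. The blue stop is at wrist pixels (448,200) and (446,240), and the black bush at side pixel (378,222). I'll get numbers for the gearhead and bush.

```bash
python3 - <<'E'
from h import *
t=np.radians(2.1);R=np.array([[np.cos(t),-np.sin(t)],[np.sin(t),np.cos(t)]]);o=np.array([634.8,-48.7])
for n in('scene','side'):
    f=np.load(n+'.npz');W=f['W'].copy();W[...,:2]=(W[...,:2]-o)@R
    def show(l,m):
        p=W[m&(f['d']>0)];print(n,l,len(p),np.percentile(p,[3,50,97],axis=0).round().tolist())
    x,y,z=np.moveaxis(W,-1,0)
    show('gear top',(abs(x+85)<60)&(abs(y)<40)&(z>55)&(z<75)&(f['im'].max(-1)<200))
    show('ball/grip',(abs(x)<20)&(y<-70)&(y>-160)&(z>70)&(z<150))
    show('right stuff',(x>-120)&(x<200)&(y<-75)&(y>-260)&(z>15)&(z<110)&(abs(x)>15))
    show('rail tops',(abs(z-30)<4)&(abs(abs(y)-39)<8)&(x>-125)&(x<70))
    if n=='side':
        print('bush',W[205:240,378][::5].round().tolist(),'tin',W[275,408].round(),'marker',W[295,342].round())
E
```

```text
scene gear top 190 [[-99.0, -27.0, 56.0], [-78.0, 6.0, 64.0], [-58.0, 29.0, 68.0]]
scene ball/grip 94 [[-9.0, -119.0, 75.0], [-2.0, -90.0, 101.0], [8.0, -71.0, 125.0]]
scene right stuff 266 [[118.0, -144.0, 20.0], [134.0, -116.0, 68.0], [156.0, -106.0, 92.0]]
scene rail tops 165 [[-114.0, -44.0, 26.0], [-30.0, 36.0, 29.0], [61.0, 44.0, 34.0]]
side gear top 137 [[-102.0, -37.0, 56.0], [-87.0, -22.0, 66.0], [-62.0, 24.0, 70.0]]
side ball/grip 134 [[-13.0, -151.0, 76.0], [-8.0, -127.0, 120.0], [3.0, -80.0, 143.0]]
side right stuff 404 [[115.0, -157.0, 19.0], [127.0, -148.0, 63.0], [152.0, -120.0, 93.0]]
side rail tops 129 [[-118.0, -47.0, 27.0], [-55.0, -42.0, 31.0], [65.0, 37.0, 33.0]]
bush [[268.0, 62.0, 4.0], [130.0, -136.0, 91.0], [122.0, -149.0, 81.0], [121.0, -151.0, 66.0], [123.0, -151.0, 49.0], [126.0, -149.0, 30.0], [127.0, -150.0, 14.0]] tin [  49. -396.   38.] marker [-123. -375.   18.]
```

Request:
jog_arm --plan '[-0.05,-0.075,0.05,0,0,-44,-0.05,-0.155,0.05,0,0,-88,-0.05,-0.155,0.05,0,0,-88,-0.05,-0.155,0.05,0,0,-88,-0.05,-0.155,0.05,0,0,-88,-0.05,-0.155,0.05,0,0,-88,-0.05,-0.155,0.05,0,0,-88,-0.05,-0.155,0.05,0,0,-88,-0.05,-0.155,0.05,0,0,-88,-0.05,-0.155,0.05,0,0,-88,-0.05,-0.155,0.05,0,0,-88,-0.05,-0.155,0.05,0,0,-88]' --claw 0

```text
clock: 1.35
eef_pos: [499.9, -154.9, 255.2]
eef_rot: [-3.141, 0.0, 0.035]
wrist_force: [0.3, -0.2, -0.4]
finger_gap: 2.0
finger_force: 0.0
```

Request:
jog_arm --plan '[0,0,-0.05,0,-50,0,0,0,-0.05,0,-50,0,0,0,-0.05,0,-50,0,0,0,-0.05,0,-50,0,0,0,-0.05,0,-50,0,0,0,-0.05,0,-50,0,0,0,-0.05,0,-50,0,0,0,-0.05,0,-50,0]'

```text
clock: 2.15
eef_pos: [499.0, -154.9, 204.4]
eef_rot: [3.1, -0.872, 0.054]
wrist_force: [0.4, 0.3, 0.2]
finger_gap: 0.1
finger_force: 0.0
```

```bash
python3 - <<'E'
import numpy as np
t=np.radians(2.1)
s=np.array([656,-173,62.])
for th in np.arange(0,1.26,.05):
    a=np.arctan2(11,218)+th;b=np.radians(53)-th
    D=9+12.5*abs(np.cos(b))+10.4*abs(np.sin(b))
    y=115-218.3*np.cos(a)-D*np.cos(b);z=95+218.3*np.sin(a)-D*np.sin(b)
    w=np.array([634.8+17*np.cos(t)-y*np.sin(t),-48.7+17*np.sin(t)+y*np.cos(t),z-14])
    print(round(th,2),w.round(),((w-s)/1000).round(3).tolist())
E
```

```text
0.0 [ 656. -166.   72.] [0.0, 0.007, 0.01]
0.05 [ 656. -166.   84.] [0.0, 0.007, 0.022]
0.1 [ 656. -166.   95.] [0.0, 0.007, 0.033]
0.15 [ 656. -165.  107.] [0.0, 0.008, 0.045]
0.2 [ 656. -163.  118.] [0.0, 0.01, 0.056]
0.25 [ 656. -161.  130.] [-0.0, 0.012, 0.068]
0.3 [ 656. -158.  141.] [-0.0, 0.015, 0.079]
0.35 [ 656. -155.  152.] [-0.0, 0.018, 0.09]
0.4 [ 656. -151.  163.] [-0.0, 0.022, 0.101]
0.45 [ 655. -147.  174.] [-0.001, 0.026, 0.112]
0.5 [ 655. -142.  185.] [-0.001, 0.031, 0.123]
0.55 [ 655. -136.  195.] [-0.001, 0.037, 0.133]
0.6 [ 655. -130.  205.] [-0.001, 0.043, 0.143]
0.65 [ 655. -123.  215.] [-0.001, 0.05, 0.153]
0.7 [ 654. -116.  225.] [-0.002, 0.057, 0.163]
0.75 [ 654. -108.  234.] [-0.002, 0.065, 0.172]
0.8 [ 654. -100.  242.] [-0.002, 0.073, 0.18]
0.85 [653. -91. 250.] [-0.003, 0.082, 0.188]
0.9 [653. -82. 258.] [-0.003, 0.091, 0.196]
0.95 [653. -73. 265.] [-0.003, 0.1, 0.203]
1.0 [652. -64. 272.] [-0.004, 0.109, 0.21]
1.05 [652. -55. 278.] [-0.004, 0.118, 0.216]
1.1 [652. -45. 284.] [-0.004, 0.128, 0.222]
1.15 [651. -35. 290.] [-0.005, 0.138, 0.228]
1.2 [651. -25. 295.] [-0.005, 0.148, 0.233]
1.25 [651. -14. 299.] [-0.005, 0.159, 0.237]
```

Request:
jog_arm --plan '[0.03,-0.009,-0.04,0,0,0,0.05,-0.018,-0.08,0,0,0,0.06,-0.018,-0.12,0,0,0,0.07,-0.018,-0.142,0,0,0,0.09,-0.018,-0.142,0,0,0,0.11,-0.018,-0.142,0,0,0,0.13,-0.018,-0.142,0,0,0,0.145,-0.018,-0.142,0,0,0,0.157,-0.018,-0.142,0,0,0,0.157,-0.018,-0.142,0,0,0,0.157,-0.018,-0.142,0,0,0]'

```text
clock: 3.25
eef_pos: [657.1, -172.4, 63.4]
eef_rot: [3.101, -0.872, 0.056]
wrist_force: [-0.7, 0.2, 0.3]
finger_gap: 0.4
finger_force: 0.0
```

Request:
jog_arm --plan '[0,0.003,0.005,0,0,0,0,0.006,0.01,0,0,0,0,0.007,0.016,0,0,0,0,0.007,0.022,0,0,0,0,0.007,0.028,0,0,0,0,0.007,0.033,0,0,0,0,0.008,0.039,0,0,0,0,0.008,0.045,0,0,0,0,0.009,0.051,0,0,0,0,0.01,0.056,0,0,0,0,0.011,0.062,0,0,0,0,0.012,0.068,0,0,0,0,0.012,0.068,0,0,0]'

```text
clock: 4.55
eef_pos: [656.9, -160.9, 132.7]
eef_rot: [3.099, -0.873, 0.055]
wrist_force: [-1.8, 0.0, -0.3]
finger_gap: 0.2
finger_force: 0.7
```

```bash
python3 - <<'E'
from h import *
im,_=camera('side');cv2.imwrite('pics/p1.png',cv2.resize(im[90:245,240:420],None,fx=3.8,fy=3.8,interpolation=2)[...,::-1])
E
```

```text
(no output)
```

View pics/p1.png

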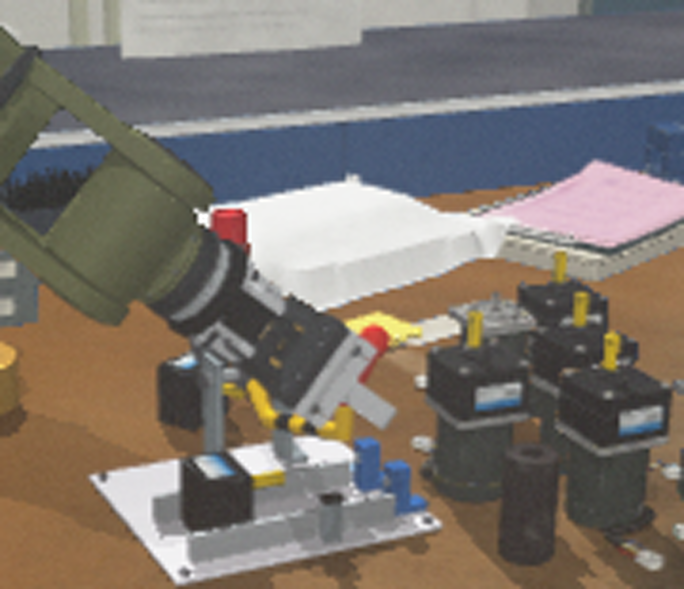

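The side view shows the red grip resting on the fingers at about crop (370,350), with the bar raised off its post. I'll continue along the arc.

Request:
jog_arm --plan '[0,0.003,0.011,0,0,0,0,0.006,0.022,0,0,0,0,0.01,0.033,0,0,0,-0.001,0.014,0.044,0,0,0,-0.001,0.019,0.055,0,0,0,-0.001,0.025,0.065,0,0,0,-0.001,0.031,0.075,0,0,0,-0.001,0.038,0.085,0,0,0,-0.002,0.045,0.095,0,0,0,-0.002,0.053,0.104,0,0,0,-0.002,0.061,0.112,0,0,0,-0.003,0.07,0.12,0,0,0,-0.003,0.079,0.128,0,0,0,-0.003,0.088,0.135,0,0,0,-0.004,0.097,0.142,0,0,0,-0.004,0.106,0.148,0,0,0,-0.004,0.116,0.154,0,0,0,-0.004,0.116,0.154,0,0,0]'

```text
clock: 6.4
eef_pos: [653.0, -44.1, 286.2]
eef_rot: [3.1, -0.873, 0.056]
wrist_force: [-0.1, 0.1, 0.4]
finger_gap: 0.5
finger_force: 0.0
```

```bash
python3 - <<'E'
from h import *
im,_=camera('side');cv2.imwrite('pics/p2.png',cv2.resize(im[60:245,240:420],None,fx=3.2,fy=3.2,interpolation=2)[...,::-1])
E
```

```text
(no output)
```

View pics/p2.png

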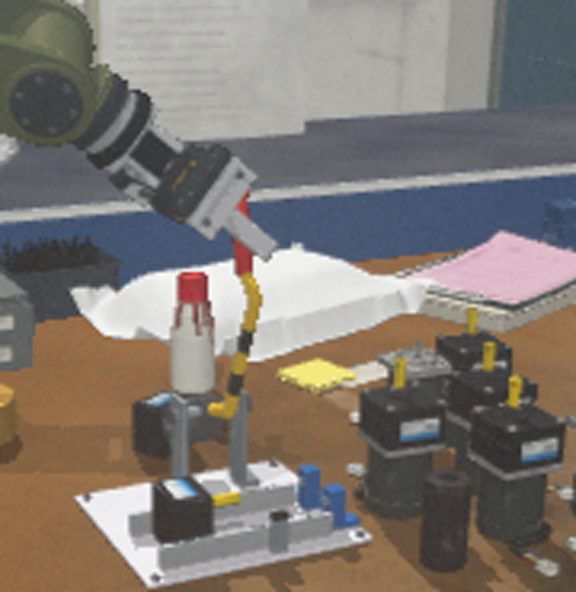

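The barrier is going over by itself; the red grip has passed the fingers. I'll retreat and come down behind the gearhead.

Request:
jog_arm --plan '[-0.02,-0.02,0,0,0,0,-0.06,-0.03,0,0,0,0,-0.1,-0.025,0,0,0,0,-0.14,-0.018,-0.01,0,0,0,-0.17,-0.012,-0.05,0,0,0,-0.17,-0.012,-0.09,0,0,0,-0.17,-0.012,-0.13,0,0,0,-0.17,-0.012,-0.17,0,0,0,-0.17,-0.012,-0.2,0,0,0,-0.17,-0.012,-0.22,0,0,0,-0.17,-0.012,-0.24,0,0,0,-0.17,-0.012,-0.25,0,0,0,-0.17,-0.012,-0.256,0,0,0,-0.17,-0.012,-0.256,0,0,0,-0.17,-0.012,-0.256,0,0,0,-0.17,-0.012,-0.256,0,0,0]'

```text
clock: 8.05
eef_pos: [482.8, -57.0, 29.4]
eef_rot: [3.102, -0.871, 0.052]
wrist_force: [0.1, 0.2, 0.6]
finger_gap: 0.2
finger_force: 0.0
```

```bash
python3 - <<'E'
from h import *
im,_=camera('side');cv2.imwrite('pics/p3.png',cv2.resize(im[60:245,220:420],None,fx=3.2,fy=3.2,interpolation=2)[...,::-1])
print(manip.read_state())
E
```

```text
{'clock': 8.1, 'joints': array([-0.33468755,  0.30034981,  2.40055438,  2.5567228 ,  0.47422825,
       -1.2925966 ]), 'qd': array([ 0.00374515, -0.0264099 , -0.00287303,  0.00934471,  0.00507767,
       -0.01112145]), 'effort': array([ -0.16425129, -30.54026484, -14.20672148,   0.45242225,
         1.99993975,  -0.15275905]), 'eef_pos': array([483.35907926, -57.10902572,  30.40744975]), 'eef_rot': array([ 3.10093607, -0.87269407,  0.0535145 ]), 'wrist_force': array([0.56876475, 0.68875199, 0.13675249]), 'moment': array([ 0.03321878,  0.37279167, -0.00243122]), 'finger_force': 0.0, 'finger_gap': 0.3159365741716004}
```

View pics/p3.png

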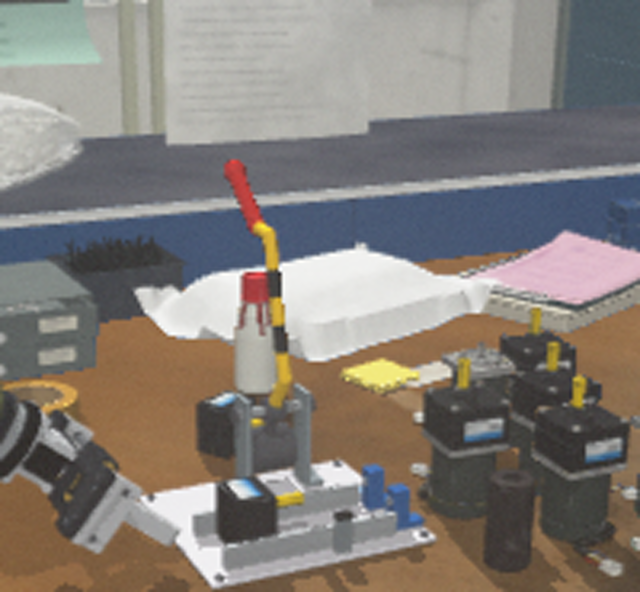

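The barrier stands fully raised, with the ball at crop (234,168). The fingers are behind the gearhead. I'll wait briefly and then push.

Request:
jog_arm --plan '[0,0,0,0,0,0,0,0,0,0,0,0,0,0,0,0,0,0,0,0,0,0,0,0,0,0,0,0,0,0,0,0,0,0,0,0,0.015,0.001,0,0,0,0,0.028,0.001,0,0,0,0,0.036,0.001,0,0,0,0,0.04,0.001,0,0,0,0,0.044,0.002,0,0,0,0,0.048,0.002,0,0,0,0,0.053,0.002,0,0,0,0,0.058,0.002,0,0,0,0,0.064,0.002,0,0,0,0,0.07,0.003,0,0,0,0,0.076,0.003,0,0,0,0,0.082,0.003,0,0,0,0,0.088,0.003,0,0,0,0,0.094,0.003,0,0,0,0]'

```text
clock: 10.1
eef_pos: [577.5, -54.0, 29.4]
eef_rot: [3.1, -0.872, 0.054]
wrist_force: [-3.2, 0.1, 0.0]
finger_gap: 0.5
finger_force: 1.4
```

Request:
jog_arm --plan '[0.006,0,0,0,0,0,0.012,0,0,0,0,0,0.018,0,0,0,0,0,0.024,0.001,0,0,0,0,0.03,0.001,0,0,0,0,0.036,0.001,0,0,0,0,0.042,0.002,0,0,0,0,0.048,0.002,0,0,0,0,0.054,0.002,0,0,0,0,0.058,0.002,0,0,0,0,0.062,0.002,0,0,0,0,0.065,0.002,0,0,0,0,0.068,0.002,0,0,0,0,0.069,0.002,0,0,0,0,0.07,0.002,0,0,0,0,0.07,0.002,0,0,0,0]'

```text
clock: 11.7
eef_pos: [647.0, -52.0, 29.4]
eef_rot: [3.1, -0.872, 0.054]
wrist_force: [-2.9, -0.8, -0.2]
finger_gap: 0.7
finger_force: 1.1
```

```bash
python3 - <<'E'
from h import *
im,_=camera('side');cv2.imwrite('pics/p4.png',cv2.resize(im[60:245,220:420],None,fx=3.2,fy=3.2,interpolation=2)[...,::-1])
E
```

```text
(no output)
```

View pics/p4.png

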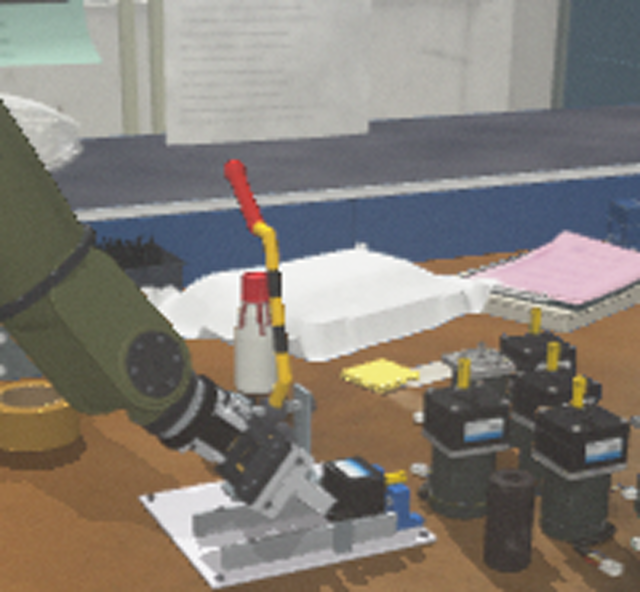

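The gearhead is through the gate and its shaft is in the stop notch at about crop (395,475). Sliding force is about 3 N, so I'll creep forward until the force rises.

Request:
jog_arm --plan '[0.002,0,0,0,0,0,0.004,0,0,0,0,0,0.005,0,0,0,0,0,0.006,0,0,0,0,0,0.006,0,0,0,0,0]'

```text
clock: 12.25
eef_pos: [652.9, -51.9, 29.3]
eef_rot: [3.1, -0.872, 0.054]
wrist_force: [-3.8, 0.8, -0.4]
finger_gap: 0.4
finger_force: 1.7
```

Request:
jog_arm --plan '[0.001,0,0,0,0,0,0.002,0,0,0,0,0,0.002,0,0,0,0,0]'

```text
clock: 12.55
eef_pos: [654.1, -51.5, 28.9]
eef_rot: [3.1, -0.87, 0.055]
wrist_force: [-17.0, 3.4, 8.0]
finger_gap: 0.3
finger_force: 8.6
```

The force jumped to 17 N, so the gearhead is against the stop. I'll withdraw.

Request:
jog_arm --plan '[-0.004,0,0,0,0,0,-0.015,0,0,0,0,0,-0.035,-0.001,0,0,0,0,-0.065,-0.002,0,0,0,0,-0.1,-0.004,0,0,0,0,-0.14,-0.006,0.01,0,0,0,-0.17,-0.007,0.04,0,0,0,-0.17,-0.007,0.08,0,0,0,-0.17,-0.007,0.12,0,0,0,-0.17,-0.007,0.15,0,0,0,-0.17,-0.007,0.15,0,0,0,-0.17,-0.007,0.15,0,0,0]'

```text
clock: 13.75
eef_pos: [485.8, -54.7, 165.9]
eef_rot: [3.116, -0.873, 0.055]
wrist_force: [-0.4, 0.5, -0.7]
finger_gap: 0.7
finger_force: 0.0
```

```bash
python3 - <<'E'
from h import *
im,d,W=pts('side');cv2.imwrite('pics/p5.png',cv2.resize(im[60:245,220:420],None,fx=3.2,fy=3.2,interpolation=2)[...,::-1])
t=np.radians(2.1);R=np.array([[np.cos(t),-np.sin(t)],[np.sin(t),np.cos(t)]])
W[...,:2]=(W[...,:2]-np.array([634.8,-48.7]))@R
x,y,z=np.moveaxis(W,-1,0);p=W[(abs(x-40)<60)&(abs(y)<40)&(z>55)&(z<75)&(d>0)];print(np.percentile(p,[3,50,97],axis=0).round())
E
```

```text
[[ 21. -35.  56.]
 [ 37. -16.  67.]
 [ 62.  23.  70.]]
```

View pics/p5.png

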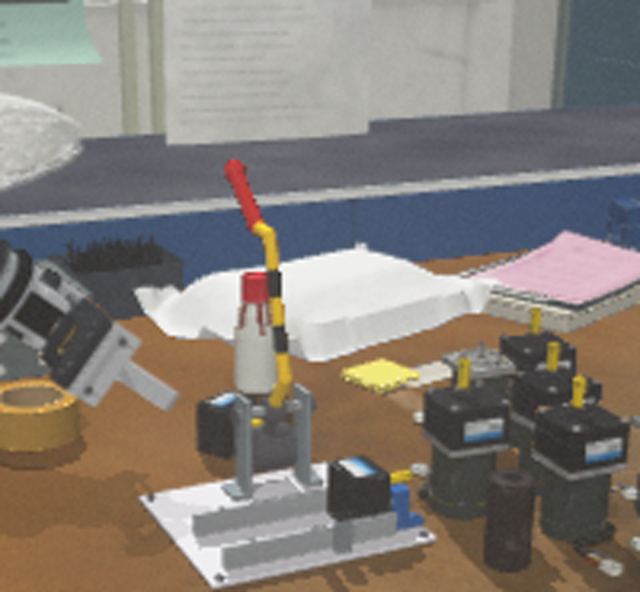

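The gearhead is home: back face at infeed x about 22, barrier raised, hand clear. I'll let the arm settle and hand in.

Request:
jog_arm --plan '[0,0,0,0,0,0,0,0,0,0,0,0,0,0,0,0,0,0,0,0,0,0,0,0,0,0,0,0,0,0]'

```text
clock: 14.3
eef_pos: [486.2, -54.7, 164.5]
eef_rot: [3.117, -0.872, 0.054]
wrist_force: [-0.1, -0.8, 0.4]
finger_gap: 0.4
finger_force: 0.0
```

```bash
python3 -c "
from cell import manip
print(manip.sign_off())"
```

```text
the job is handed in; nothing more can be done
None
```

The job is handed in at about 14 s on the robot's clock: the barrier stands raised by itself, the gearhead is home against the blue end stop, and the hand is clear; sign-off returned no verdict.

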